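# Fit the pivot pin through the tensioner bracket

## Task

Take the red-handled pivot pin out of the wooden block and thread it by feel down through all three holes of the green bracket, gently and without ever forcing it, until its flange rests fully home on the top plate. The holes are a little out of line, so the pin will catch on the way down and must be worked sideways to find the next one. Let go of the pin, and leave the tin, the tape and the hex key where they are.

Things in the scene. Friction and masses are not known exactly. Their poses are not given: they have to be found in the camera images.
- bracket: Green steel bracket bolted to the bench (fixed), 104 x 84 mm, 82 mm high, with three holes one above the other. Origin on the bench straight below the centre of the top hole; z up; a back plate stands at its x = 50 to 60 mm, the other sides are open; base plate 8 mm thick. Never press the pin on it with 40 N or more; 4 to 8 N are enough to feel an edge.
- bracket_mouth (a point): centre of the top hole (24 mm wide) on the upper face of the bracket's 8 mm top plate, 82 mm over the bench
- axis_mid (a point): point on the top hole's axis at the upper face of the middle brass bush (56 mm over the bench; bush 12 mm thick, outside 44 mm, bore 15.6 mm). The bush is eccentric and clamped, it does not turn: its bore's centre lies 4.0 mm off this point in an unknown direction that is not measured and must be felt
- axis_low (a point): point on the top hole's axis at the upper face of the lower brass bush (28 mm over the bench; bush 12 mm thick, bore 14.6 mm), also clamped. Its bore's centre lies 2.2 mm off the MIDDLE bore's centre in another unknown direction, to be felt. An upright pin fits through all three holes
- pin: Loose steel pivot pin, 0.1 to 0.2 kg: upright shank 12 mm thick and 72 mm long with a 0.8 mm chamfered foot, a flange 40 mm wide and 4 mm thick above it, then a red round grip 22 mm wide and 32 mm high (any yaw serves to grip it from above). Origin: centre of the flange's underside (where the shank begins); z along the pin, up to the grip, so the grip reaches from z = 4 to 36 mm
- pin_tip (a point): centre of the shank's flat foot, 72 mm below the pin's origin
- holder: Fixed light-wood block 64 x 64 x 80 mm with a 15 mm hole from its top, in which the pin hangs upright at the start, flange on the block's top. Origin: centre of the underside on the bench
- holder_top (a point): centre of the hole's mouth in the block's upper face, 80 mm over the bench
- screw_tin: bystander: small closed round food tin, 76 mm wide, 58 mm high, origin under its centre
- electrical_tape: bystander: roll of black tape lying flat, 53 mm wide, 19 mm high, origin under its centre
- hex_key: bystander: black hex key lying flat, 37 x 97 x 8 mm, origin under its centre

How it is judged:
On the way, in this order (a step that is already met when the one before it is completed fails the run):
1. the pin is drawn out of the wooden block (z of pin_tip in the frame of holder_top above 0.003 m), for 0.1 s.
2. the pin is through the top hole and in the middle bush (z of pin_tip in the frame of bracket below 0.05 m and horizontal distance between pin_tip and bracket below 0.01 m and angle between pin's own z axis and vertical below 0.12 rad), for 0.1 s.
At the end, for the whole second after the job is handed in: the pin stands upright (within 0.08 rad) through all three holes of the bracket, its flange within 2 mm of the top plate, its foot below the lower bush (under 12.5 mm over the bench, within 10 mm of the bracket's axis); it is at rest and released (z of pin in the frame of bracket_mouth below 0.002 m and z of pin_tip in the frame of bracket below 0.0125 m and horizontal distance between pin_tip and bracket below 0.01 m and angle between pin's own z axis and vertical below 0.08 rad and linear speed of pin below 0.01 m/s and contact force between the fingers and pin below 0.1 N); the robot touches nothing.
It fails at once if the pin is forced against the bracket (40 N or more) (contact force between pin and bracket above 40 N).
It fails at once if a bystander is shifted by more than 15 mm (distance of any of screw_tin, electrical_tape, hex_key from where it was at the start of the episode above 0.015 m).
It also fails if it takes over 72 s, if anything falls off the work surface, if the arm or the gripper's body presses on something with over 40 N, if the wrist force passes 120 N, or if a joint passes its speed limit or range.

## Robot

A 6-joint arm with a two-finger parallel gripper is mounted at the origin on a cart in front of the work surface, level with it; the furniture and walls round the work are solid. World frame = base frame: x ahead of the robot, y to its left, z up, the work surface at z = 0. Lengths are in m, angles in rad, forces in N, time in s.
With the tool pointing down it reaches from about 0.25 to 0.725 m from the base axis. Payload 4 kg.
Tool frame: the origin (TCP) lies on the centre line of the jaws, within the pads' length; the fingertips stand 19 mm ahead of it and the grasp point (between the pads) is the TCP; z points along the fingers, y is the line along which they close (so a half turn about z gives the same grasp; the last joint's range is limited). The gripper opens to 85 mm and grips with 20 to 120 N. Pads are 22 mm wide; open, the fingers measure 114 mm over their backs; the gripper's body (76 mm by 85 mm) begins 54 mm behind the grasp point. The pads swing forward as they close: fully open they stand 13 mm farther back than shut.
Start: joints at [-1.188, 0.241, 0.005, 1.335, 0, 1.571], TCP at [0.187, -0.464, 0.225] pointing down, gripper open.
Joint ranges: [-2.72, 2.72], [-1.05, 1.87], [-1.09, 1.28], [-1.99, 2.15], [-1.42, 1.44], [-3.14, 3.14]. Speed limits (rad/s): [2.79, 2.79, 3.14, 3.14, 3.14, 3.14].

## Interface

Orientations are given as a unit quaternion [x, y, z, w].
In Python, from rig import manip, imaging gives the robot as it stands.
- The arm moves only by the shell command python3 -m creep 'ROWS' [FORCE]. ROWS is JSON, one flat list of numbers, 7 for each row, row after row: the shift along the tool's x, y, z in units of 60 mm (1.0 is 60 mm), then the turn, a rotation vector about the tool's x, y, z in units of 5 degrees (1.0 is 5 degrees), then the gripper command: -1 is shut, 1 is fully open, values between are in proportion. In form: [tx, ty, tz, ax, ay, az, hand, tx, ty, tz, ax, ay, az, hand, ...]. A call has 1 to 12 rows; each row is the pose to reach, as a shift and turn from the pose commanded when the call began, along the tool's axes at that moment; what a row does not reach only later rows make up. A row lasts 1/8 s, in which the tool goes at most 62.5 mm and 10.7 degrees, less where a joint would pass 70% of its speed; a pose out of reach is approached as far as the arm can. A call with a gripper value outside its range is refused whole. The fingers move at their own pace and stop on an object; FORCE is the grip in N (left out, the last holds). Time passes only in rows, so rows that repeat a pose let the fingers close. It gives the time, the measured TCP pose, the force, the opening and the grip force at its end, in the units of the state.
- manip.get_obs(): the state, without advancing time (a new reading comes with each control period).
- imaging.grab_frame(name): name is "side" or "top" or "wrist"; returns the picture (400x640x3 uint8, blue, green, red); there is no depth.
- imaging.camera_model(name): a dict with "K" (3x3 intrinsics, pixels), "R" (3x3) and "t" (3): a world point X has camera coordinates R X + t; the wrist camera has in their place "tool_from_camera" (4x4, takes a point from camera to tool coordinates, whose origin is the TCP and whose axes are the flange's). Camera axes: x right, y down, z forward; pixel columns grow to the right and rows downward; lengths in m; the calibration is good to about 2 mm. The wrist camera is an equidistant fisheye: a pixel r from the principal point sees the ray r / f radians off the axis. A picture is of the moment at which its call begins: read the wrist's pose just before it. camera_model takes no time and is no camera call.
- manip.close_job(): hands the job in; it is judged then, once.
The state is a dict: "clock": time; "joints": joint angles; "joint_velocities": joint speeds; "joint_torque": joint torques, N m; "tool_pos": TCP position; "eef_rot": TCP orientation; "force": force on the tool from outside, world axes, zero at the start; "wrist_torque": the same for the moment, N m; "opening": opening from 0.0 (shut) to 1.0 (fully open); "gripper_force": force on a finger pad.
Only numpy, scipy, OpenCV 4.12 (cv2) and the standard library are available. Lean on these libraries where they do the work, as an engineer would, in place of code of your own. Each camera call takes 0.05 s, during which the arm holds its last target. There are 200 camera calls.

## Working session

There is one attempt and no reset: what is moved stays moved. The work goes in short steps, Python scripts to look and compute and a shell command to move; the robot and the scene stay as the last step left them, time stands still between calls to the robot, and variables do not carry over. Pictures are saved under pics/ and viewed, at most 10 in all, crops included, and the job is handed in when it is done.

```bash
mkdir -p pics; python3 - <<'E'
from rig import manip, imaging
import cv2
print(manip.get_obs())
for n in("side","top"):
    cv2.imwrite(f"pics/{n}0.png",imaging.grab_frame(n)); print(n,imaging.camera_model(n))
print(imaging.camera_model("wrist"))
E
```

```text
{'clock': 0.0, 'joints': array([-1.18800666e+00,  2.41422421e-01,  3.70692613e-03,  1.33517233e+00,
        3.77088585e-07,  1.57082234e+00]), 'joint_velocities': array([-0.00038349, -0.00208111,  0.00050358,  0.00196199, -0.00255531,
        0.00111822]), 'joint_torque': array([-2.80726144e-04, -3.72315252e+01,  2.52409333e+01,  1.68497767e-02,
        8.54601058e-05,  4.60941408e-06]), 'tool_pos': array([ 0.18651487, -0.46321685,  0.22420164]), 'eef_rot': array([ 9.81741790e-01,  1.90215571e-01, -1.98759145e-04, -1.02668514e-03]), 'force': array([ 0.86071129, -1.21114491,  0.53904522]), 'wrist_torque': array([-0.00305832,  0.01619055, -0.01081883]), 'gripper_force': 0.0, 'opening': 0.9990188325225483}
side {'K': array([[511.71965797,   0.        , 320.13860859],
       [  0.        , 511.71965797, 203.61401965],
       [  0.        ,   0.        ,   1.        ]]), 'R': array([[-0.8424001 , -0.53885149,  0.00106609],
       [-0.27297761,  0.42504531, -0.86302938],
       [ 0.46459153, -0.72730706, -0.5051526 ]]), 't': array([0.32617585, 0.21912896, 0.72949036])}
top {'K': array([[38
[... 171 characters left out ...]
-0.99972086, -0.01209471],
       [-0.98213894, -0.01767258, -0.18732534],
       [ 0.18705931,  0.0156806 , -0.98222346]]), 't': array([-0.09297788,  0.46705562,  0.83669007])}
{'K': array([[309.70691629,   0.        , 320.55176661],
       [  0.        , 309.70691629, 197.50142805],
       [  0.        ,   0.        ,   1.        ]]), 'tool_from_camera': array([[ 4.55792574e-05, -9.64223591e-01, -2.65090295e-01,
         6.75449037e-02],
       [ 9.99999910e-01, -6.78822224e-05,  4.18849334e-04,
         1.13502205e-03],
       [-4.21859328e-04, -2.65090290e-01,  9.64223501e-01,
        -1.47676711e-01],
       [ 0.00000000e+00,  0.00000000e+00,  0.00000000e+00,
         1.00000000e+00]])}
```

View pics/top0.png

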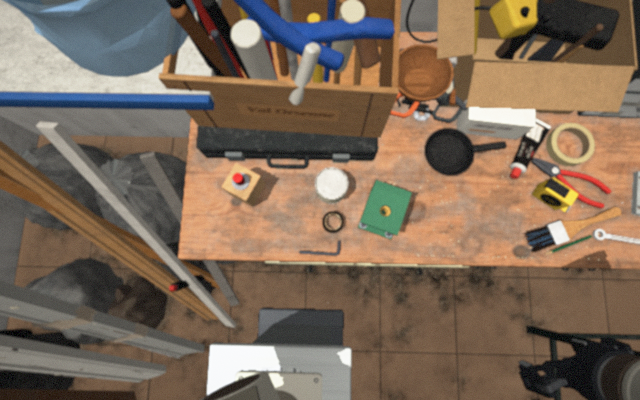

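View pics/side0.png

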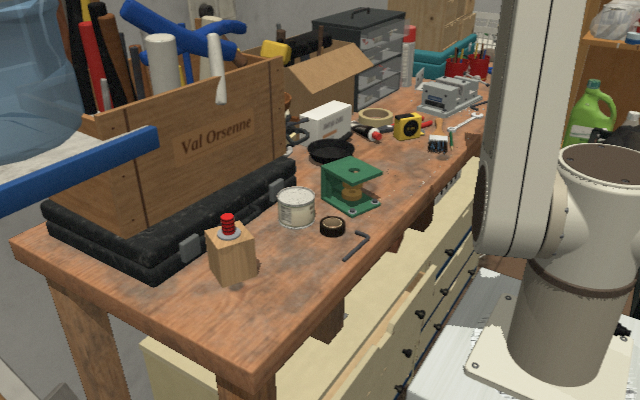

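The top view shows the red grip at about (240,179), the bracket's hole at (386,211), the tin at (332,184), the tape at (333,221) and the hex key at (322,248). In the side view the grip is at (228,221) and the bracket's top at (350,168), with the bracket's open side facing the robot.

```bash
cat > h.py <<'E'
import numpy as np, cv2
from scipy.spatial.transform import Rotation as Ro
from rig import manip, imaging
def ray(n,uv,obs=None):
    c=imaging.camera_model(n);K=c["K"];u,v=uv
    a=np.array([(u-K[0,2])/K[0,0],(v-K[1,2])/K[1,1]])
    if n=="wrist":
        th=np.hypot(*a); d=np.r_[a/max(th,1e-9)*np.sin(th),np.cos(th)]
        T=c["tool_from_camera"];R=Ro.from_quat(obs["eef_rot"]).as_matrix()
        return obs["tool_pos"]+R@T[:3,3], R@T[:3,:3]@d
    R=c["R"]; return -R.T@c["t"], R.T@np.r_[a,1]
def onz(n,uv,z,obs=None):
    o,d=ray(n,uv,obs); return o+d*(z-o[2])/d[2]
def tri(r1,r2):
    (o1,d1),(o2,d2)=r1,r2; d1=d1/np.linalg.norm(d1);d2=d2/np.linalg.norm(d2)
    s=np.linalg.lstsq(np.c_[d1,-d2],o2-o1,rcond=None)[0]
    p,q=o1+s[0]*d1,o2+s[1]*d2; return (p+q)/2,np.linalg.norm(p-q)
def blob(im,lo,hi,box=None,n=1):
    h=cv2.cvtColor(im,cv2.COLOR_BGR2HSV); m=cv2.inRange(h,np.array(lo),np.array(hi))
    if lo[0]==0: m|=cv2.inRange(h,np.array([172,lo[1],lo[2]]),np.array([180,255,255]))
    if box: z=np.zeros_like(m);x0,y0,x1,y1=box;z[y0:y1,x0:x1]=255;m&=z
    k,l,s,c=cv2.connectedComponentsWithStats(m); i=np.argsort(-s[1:,4])[:n]+1
    return [(c[j],s[j]) for j in i], m
E
python3 - <<'E'
from h import *
t=cv2.imread("pics/top0.png");s=cv2.imread("pics/side0.png")
bt,_=blob(t,[0,150,80],[8,255,255],(215,155,265,205)); bs,_=blob(s,[0,150,80],[8,255,255],(205,200,250,245))
print(bt,bs,tri(ray("top",bt[0][0]),ray("side",bs[0][0])), onz("top",bt[0][0],.108))
print("br",onz("top",(386,211),.082),onz("side",(351,170),.082))
g,_=blob(t,[60,100,30],[90,255,255],(350,170,420,245)); print(g)
for n,p,z in(("tin",(332,184),.058),("tape",(333,221),.019),("hex",(322,248),.004),("blk",(228,187),.04)):print(n,onz("top",p,z))
E
```

```text
[(array([237.65853659, 177.91463415]), array([233, 173,  10,  11,  82], dtype=int32))] [(array([227.25700935, 222.62149533]), array([220, 213,  15,  22, 214], dtype=int32))] (array([0.51075712, 0.09389134, 0.10244326]), np.float64(0.0018033790587116474)) [0.51012258 0.09309122 0.108     ]
br [ 0.44807994 -0.2293199   0.082     ] [ 0.45326536 -0.2217516   0.082     ]
[(array([385.19047619, 208.29333333]), array([ 362,  182,   48,   54, 1575], dtype=int32))]
tin [ 0.51241095 -0.11120667  0.058     ]
tape [ 0.4330821 -0.1154311  0.019    ]
hex [ 0.37082319 -0.09081052  0.004     ]
blk [0.50543843 0.13055226 0.04      ]
```

```bash
python3 - <<'E'
import cv2
t=cv2.imread("pics/top0.png")[165:245,350:430];s=cv2.imread("pics/side0.png")[145:225,310:390]
cv2.imwrite("pics/c0.png",cv2.hconcat([cv2.resize(t,(400,400)),cv2.resize(s,(400,400))]))
E
```

```text
(no output)
```

View pics/c0.png

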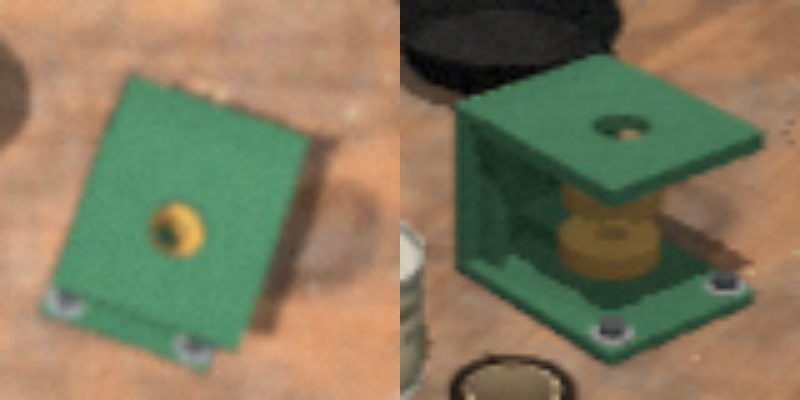

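The left crop shows the top hole at about (385.6,210.8) in the full top picture. The right crop shows it at (354.6,170.4) in the side picture, and the brass bushes can be seen below it. On the way to the pin I'll hold the wrist camera over the bracket for a straight-down view.

```bash
python3 - <<'E'
from h import *
print(tri(ray("top",(385.6,210.8)),ray("side",(354.6,170.4))))
print("case front top",onz("top",(290,158),.05),"box front",[onz("top",(290,82),z) for z in(.15,.25)], "boxbottom", onz("top",(290,130),.06))
E
python3 -m creep '[0.8,-0.4,0,0,0,0,1, 1.6,-0.8,0,0,0,0,1, 2.4,-1.2,0,0,0,0,1, 3.2,-1.5,0.3,0,0,0,1, 3.9,-1.8,0.7,0,0,0,1, 4.4,-2.03,1.1,0,0,0,1, 4.4,-2.03,1.4,0,0,0,1, 4.4,-2.03,1.4,0,0,0,1, 4.4,-2.03,1.4,0,0,0,1]'
python3 - <<'E'
from h import *
o=manip.get_obs();im=imaging.grab_frame("wrist");cv2.imwrite("pics/w0.png",im);np.save("w0.npy",np.r_[o["tool_pos"],o["eef_rot"]]);print(o["tool_pos"],o["eef_rot"],o["joint_velocities"])
E
```

```text
(array([ 0.44884021, -0.22895511,  0.07926005]), np.float64(0.0003180593352350332))
case front top [ 0.57500258 -0.01254707  0.05      ] box front [array([ 0.71302943, -0.01657332,  0.15      ]), array([ 0.65909268, -0.02728898,  0.25      ])] boxbottom [ 0.6400126  -0.01116526  0.06      ]
clock: 1.23
tool_pos: [0.3862, -0.2526, 0.1416]
eef_rot: [0.982, 0.19, 0.0, 0.0]
force: [-0.2, 0.1, 0.2]
opening: 0.999
gripper_force: 0.0
[ 0.38620904 -0.25257862  0.14158205] [9.81791461e-01 1.89961816e-01 1.21781562e-04 1.46941041e-04] [-0.0079768  -0.01048777  0.0121642  -0.00226749 -0.00184154  0.00192957]
```

View pics/w0.png

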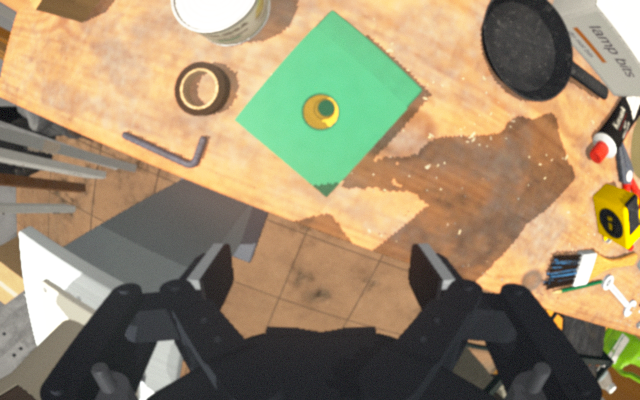

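The wrist view shows the green plate with its hole at about (321,112), and the darker middle bore inside it at about (327,105). I'll enlarge it to measure.

```bash
python3 - <<'E'
import cv2
c=cv2.imread("pics/w0.png")[87:137,296:346]; cv2.imwrite("pics/w0c.png",cv2.resize(c,(600,600),interpolation=cv2.INTER_CUBIC))
E
```

```text
(no output)
```

View pics/w0c.png

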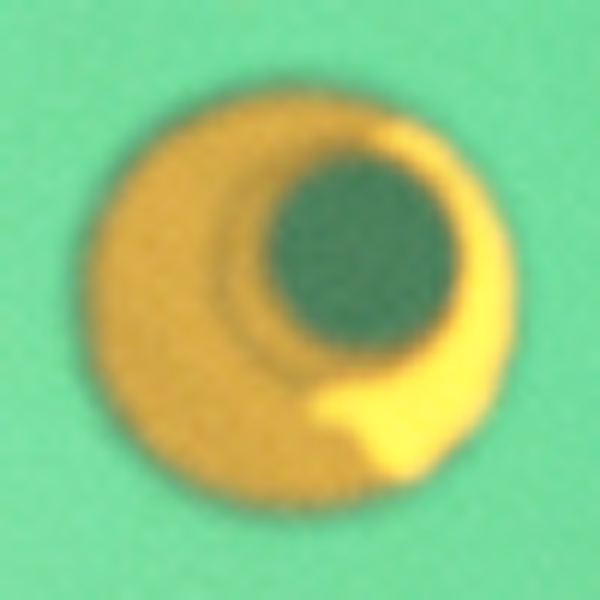

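The enlarged crop shows the top hole centred at about (303,300). The middle bore's edge gives a centre near (344,263), and the lower opening is centred near (361,251). I'll use these as a prior and check them by feel.

```bash
python3 - <<'E'
from h import *
w=np.load("w0.npy");o=dict(tool_pos=w[:3],eef_rot=w[3:])
f=lambda c:(296+c[0]/12-.5+.04,87+c[1]/12-.5+.04)
P=[onz("wrist",f(c),z,o) for c,z in(((303,300),.082),((344,263),.056),((361,251),.018))]
print(P, P[1]-P[0],P[2]-P[1],np.hypot(*(P[1]-P[0])[:2]),np.hypot(*(P[2]-P[1])[:2]))
E
```

```text
[array([ 0.45119105, -0.22795917,  0.082     ]), array([ 0.45453859, -0.22939177,  0.056     ]), array([ 0.45667134, -0.23036042,  0.018     ])] [ 0.00334754 -0.00143259 -0.026     ] [ 0.00213275 -0.00096866 -0.038     ] 0.003641200001101259 0.0023424177159012565
```

```bash
python3 -m creep '[0.3,-0.4,-0.4,0,0,0,1, 0.8,-1,-0.8,0,0,0,1, 1.4,-1.7,-0.8,0,0,0,1, 2,-2.4,-0.8,0,0,0,1, 2.7,-3.1,-0.8,0,0,0,1, 3.4,-3.8,-0.8,0,0,0,1, 3.8,-4.3,-0.8,0,0,0,1, 4.08,-4.58,-0.8,0,0,0,1, 4.08,-4.58,-0.8,0,0,0,1, 4.08,-4.58,-0.8,0,0,0,1]'
python3 - <<'E'
from h import *
o=manip.get_obs();im=imaging.grab_frame("wrist");cv2.imwrite("pics/w1.png",im)
b,m=blob(im,[0,130,60],[9,255,255],(200,100,440,330),3);print(b)
c=b[0][0]; pc=onz("wrist",c,.113,o); print(o["tool_pos"],pc)
cv2.imwrite("pics/w1c.png",cv2.resize(im[100:340,180:460],(700,600)))
R=Ro.from_quat(o["eef_rot"]).as_matrix(); print(R.T@(pc-o["tool_pos"])/.06, o["force"])
E
```

```text
clock: 2.52
tool_pos: [0.5106, 0.0932, 0.1896]
eef_rot: [0.982, 0.19, 0.0, 0.0]
force: [0.7, 0.1, 0.1]
opening: 0.999
gripper_force: 0.0
[(array([319.8965035 , 201.11048951]), array([307, 184,  27,  34, 715], dtype=int32)), (array([226.9047619 , 249.57142857]), array([225, 245,   4,  10,  21], dtype=int32)), (array([222.        , 255.42857143]), array([218, 250,   8,  11,  21], dtype=int32))]
[0.5105536  0.09324004 0.18955891] [0.51371561 0.09368424 0.113     ]
[0.05131825 0.01225927 1.27600073] [0.67062603 0.05008873 0.09308649]
```

View pics/w1c.png

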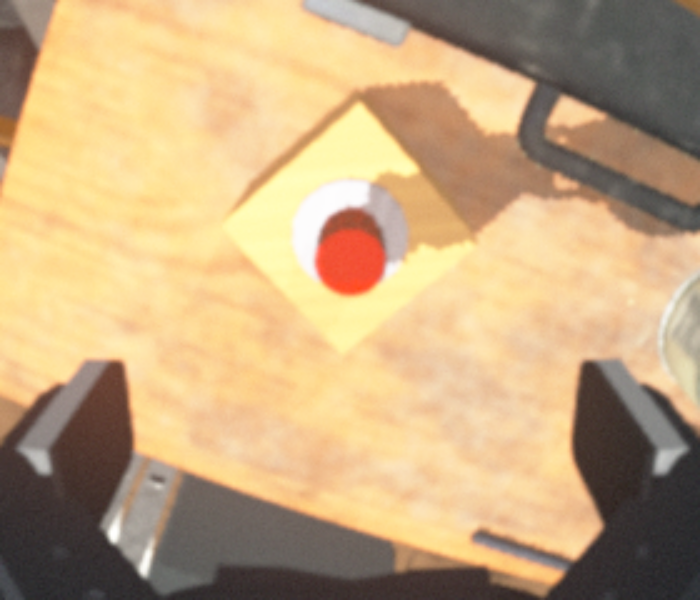

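The crop shows the red grip's top at about (320.4,204.8), midway between the open fingers, so the TCP is within about 1 mm of it. I'll go down and grip.

```bash
python3 -m creep '[0.02,0.01,0.5,0,0,0,1, 0.02,0.01,1,0,0,0,1, 0.02,0.01,1.3,0,0,0,0.6, 0.02,0.01,1.39,0,0,0,0.2, 0.02,0.01,1.39,0,0,0,-0.2, 0.02,0.01,1.39,0,0,0,-0.5, 0.02,0.01,1.39,0,0,0,-1, 0.02,0.01,1.39,0,0,0,-1, 0.02,0.01,1.39,0,0,0,-1, 0.02,0.01,1.39,0,0,0,-1, 0.02,0.01,1.39,0,0,0,-1]' 60
```

```text
clock: 3.95
tool_pos: [0.5126, 0.0943, 0.107]
eef_rot: [0.982, 0.19, 0.001, 0.0]
force: [-2.2, 0.3, 6.4]
opening: 0.194
gripper_force: 58.8
```

```bash
python3 -m creep '[0,0,-0.1,0,0,0,-1, 0,0,-0.3,0,0,0,-1, 0,0,-0.6,0,0,0,-1, 0,0,-1,0,0,0,-1, 0,0,-1.4,0,0,0,-1, 0,0,-1.7,0,0,0,-1, 0,0,-1.7,0,0,0,-1, 0,0,-1.7,0,0,0,-1]'
python3 - <<'E'
from h import *
o=manip.get_obs();print(o["force"],o["tool_pos"],o["wrist_torque"])
ims=[imaging.grab_frame(n) for n in("side","top","wrist")]
boxes=[(150,80,320,260),(200,130,300,220),(220,180,420,330)]
r=[blob(i,[0,130,60],[9,255,255],b)[0][0] for i,b in zip(ims,boxes)];print(r)
print(tri(ray("side",r[0][0]),ray("top",r[1][0])))
x,y=r[0][0].astype(int);a=ims[0][y-50:y+100,x-75:x+75]
w=ims[2][150:350,220:420]
cv2.imwrite("pics/g.png",cv2.hconcat([cv2.resize(a,(400,400)),cv2.resize(w,(400,400))]))
E
```

```text
clock: 4.95
tool_pos: [0.5115, 0.0939, 0.2071]
eef_rot: [0.982, 0.19, -0.0, 0.0]
force: [-0.5, 0.1, -2.9]
opening: 0.201
gripper_force: 58.7
[-0.54752444  0.12702104 -2.87161453] [0.51154687 0.09392036 0.20713035] [0.03373446 0.08769689 0.00014091]
[(array([223.59895833, 171.67708333]), array([216, 158,  15,  24, 192], dtype=int32)), (array([226.22321429, 166.05357143]), array([220, 159,  14,  14, 112], dtype=int32)), (array([320.47165533, 247.08390023]), array([ 302,  219,   37,   56, 1764], dtype=int32))]
(array([0.50833601, 0.09391323, 0.19780971]), np.float64(0.004133912983760409))
```

View pics/g.png

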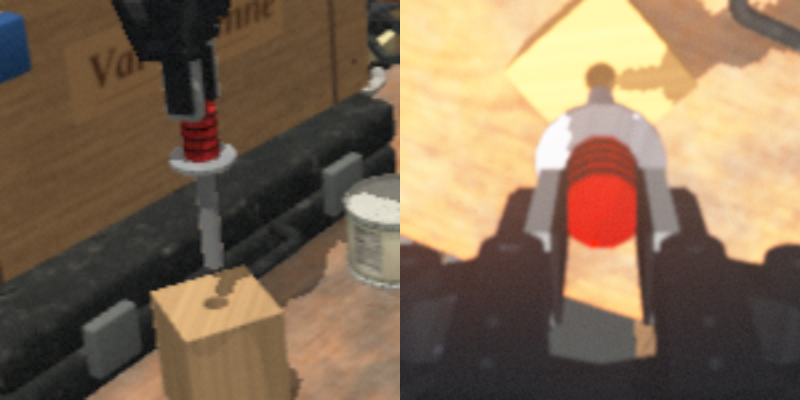

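The crops show the pin held clear of the block. In the side view the shank runs from about (224.9,186.6) to (227.9,219.2). I'll compare that with a true vertical.

```bash
python3 - <<'E'
from h import *
def proj(n,X):
    c=imaging.camera_model(n);p=c["K"]@(c["R"]@X+c["t"]);return p[:2]/p[2]
o=manip.get_obs();R=Ro.from_quat(o["eef_rot"]).as_matrix();T=imaging.camera_model("wrist");M=T["tool_from_camera"]
def pw(X):
    t=R.T@(X-o["tool_pos"]);c=M[:3,:3].T@(t-M[:3,3]);th=np.arctan2(np.hypot(c[0],c[1]),c[2]);return T["K"][:2,2]+c[:2]/np.hypot(c[0],c[1])*th*T["K"][0,0]
tc=o["tool_pos"]
for z in(.215,.18,.177,.109): X=np.array([tc[0],tc[1],z]);print(z,proj("side",X),proj("top",X),pw(X))
s=imaging.grab_frame("side")[180:225,205:250].astype(int)
w=imaging.grab_frame("wrist")
cv2.imwrite("pics/w2.png",w);cv2.imwrite("pics/w2c.png",cv2.resize(w[170:290,260:380],(600,600),interpolation=cv2.INTER_CUBIC))
h=cv2.cvtColor(s.astype(np.uint8),cv2.COLOR_BGR2GRAY)
cv2.imwrite("pics/s2c.png",cv2.resize(h,(540,540),interpolation=cv2.INTER_CUBIC))
E
```

```text
0.215 [219.83965254 160.81513956] [224.6536529  162.90814111] [318.14128125 254.25813534]
0.18 [222.01121912 180.88619568] [229.18681849 168.08956592] [318.56157932 228.81469998]
0.177 [222.19293865 182.56576787] [229.55629168 168.51187512] [318.59119526 227.03685602]
0.109 [226.13681241 219.01766041] [237.22458246 177.27675945] [319.08996739 197.38089012]
```

View pics/w2c.png

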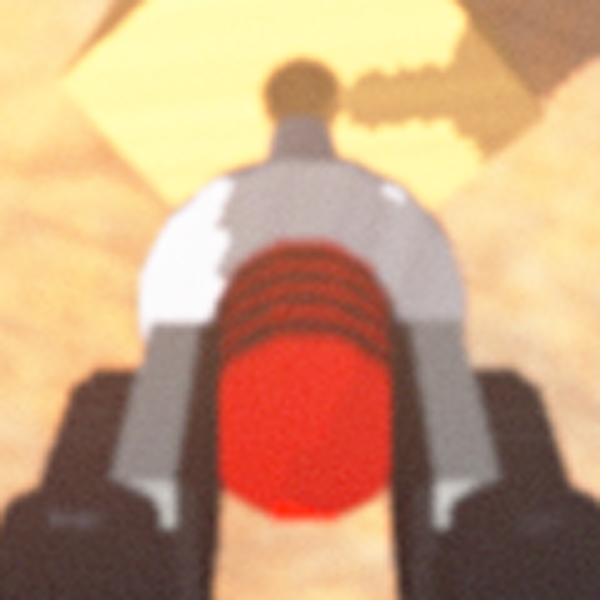

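View pics/s2c.png

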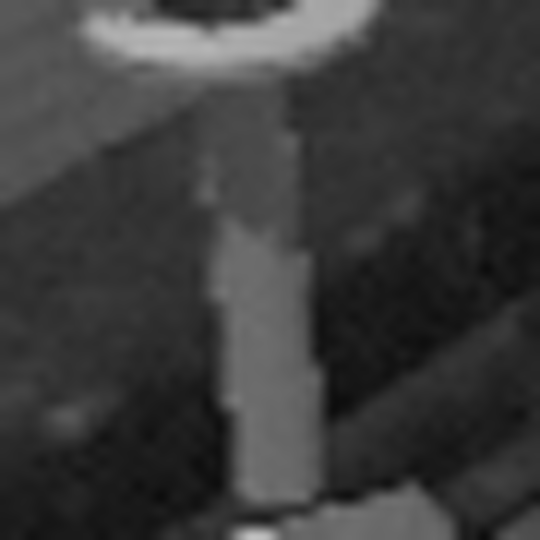

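The wrist crop shows the grip centred between the pads with its top disc at about (321,256), the flange's far edge at about (320.4,202) and the shank's foot edge at about (320.4,193.6). The side crop shows the shank leaning by roughly 0.03 rad against the vertical, so I'll check that.

```bash
python3 - <<'E'
from h import *
from scipy.optimize import brentq
o=manip.get_obs();R=Ro.from_quat(o["eef_rot"]).as_matrix()
for n,uv,z,off in(("grip top",(321,256),.216,0),("flange edge",(320.4,201.8),.183,.020),("foot edge",(320.4,193.6),.1085,.006),("hole",(302/5+260,93/5+170),.08,0)):
    p=onz("wrist",uv,z,o); print(n,(R.T@(p-o["tool_pos"]))[:2]*1000-[off*1000,0],p)
E
```

```text
grip top [-0.61227026  1.41678921] [0.51144016 0.09239686 0.216     ]
flange edge [-2.17915157  1.12025304] [0.52837362 0.09954673 0.183     ]
foot edge [-2.77489902  1.11521418] [0.51470925 0.09407504 0.1085    ]
hole [0.48917956 1.11350318] [0.51212357 0.09304538 0.08      ]
```

```bash
python3 -m creep '[-0.2,0.3,0,0,0,0,-1, -0.6,0.9,0,0,0,0,-1, -1,1.6,0,0,0,0,-1, -1.5,2.4,0,0,0,0,-1, -2,3.2,0,0,0,0,-1, -2.4,3.9,0,0,0,0,-1, -2.7,4.4,0,0,0,0,-1, -2.89,4.63,0,0,0,0,-1, -2.89,4.63,0,0,0,0,-1, -2.89,4.63,0,0,0,0,-1, -2.89,4.63,0,0,0,0,-1]'
python3 - <<'E'
from h import *
o=manip.get_obs();print(o["tool_pos"],o["force"])
ims={n:imaging.grab_frame(n) for n in("side","wrist")}
print(o["tool_pos"],imaging.camera_model("side")["K"][0,0])
cv2.imwrite("pics/b.png",cv2.hconcat([cv2.resize(ims["side"][105:205,300:400],(400,400)),cv2.resize(ims["wrist"][150:290,250:390],(400,400))]))
E
```

```text
clock: 6.58
tool_pos: [0.4552, -0.2272, 0.2077]
eef_rot: [0.982, 0.191, 0.0, -0.0]
force: [1.2, 0.8, -0.7]
opening: 0.199
gripper_force: 58.8
[ 0.4551746  -0.22720873  0.20774199] [ 1.17972268  0.78207743 -0.73362753]
[ 0.4551746  -0.22720873  0.20774199] 511.71965797079326
```

View pics/b.png

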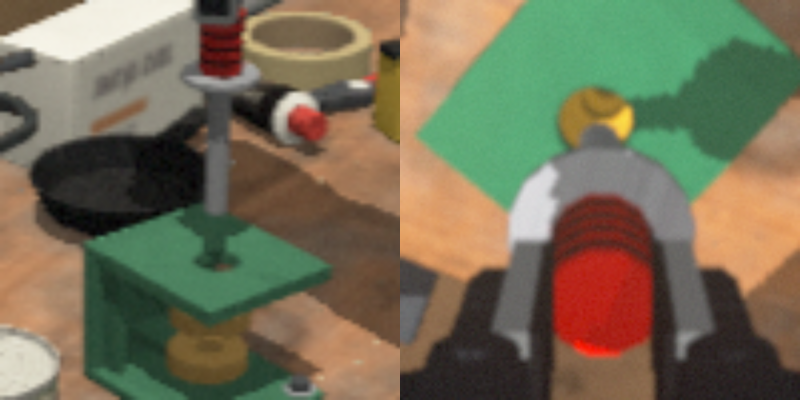

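The left crop shows the foot straight above the top hole, with the foot at about (354,158) and the hole at (354,169.5). The right crop shows the brass bores just ahead of the flange. I'll go down slowly, watching the force.

```bash
python3 -m creep '[-0.02,0.015,0.1,0,0,0,-1, -0.02,0.015,0.2,0,0,0,-1, -0.02,0.015,0.3,0,0,0,-1, -0.02,0.015,0.36,0,0,0,-1, -0.02,0.015,0.41,0,0,0,-1, -0.02,0.015,0.45,0,0,0,-1, -0.02,0.015,0.48,0,0,0,-1, -0.02,0.015,0.51,0,0,0,-1, -0.02,0.015,0.51,0,0,0,-1]'
```

```text
clock: 7.8
tool_pos: [0.454, -0.2297, 0.177]
eef_rot: [0.982, 0.19, -0.0, -0.0]
force: [-0.5, -0.3, -1.5]
opening: 0.193
gripper_force: 58.8
```

```bash
python3 -m creep '[0,-0.015,0.05,0,0,0,-1, 0,-0.015,0.1,0,0,0,-1, 0,-0.015,0.15,0,0,0,-1, 0,-0.015,0.2,0,0,0,-1, 0,-0.015,0.24,0,0,0,-1, 0,-0.015,0.28,0,0,0,-1, 0,-0.015,0.31,0,0,0,-1, 0,-0.015,0.33,0,0,0,-1, 0,-0.015,0.35,0,0,0,-1, 0,-0.015,0.37,0,0,0,-1, 0,-0.015,0.39,0,0,0,-1]'
```

```text
clock: 9.18
tool_pos: [0.454, -0.229, 0.1539]
eef_rot: [0.982, 0.19, 0.0, 0.0]
force: [0.4, -0.5, -1.9]
opening: 0.197
gripper_force: 58.9
```

```bash
python3 -m creep '[0,0,0.02,0,0,0,-1, 0,0,0.04,0,0,0,-1, 0,0,0.06,0,0,0,-1, 0,0,0.08,0,0,0,-1, 0,0,0.1,0,0,0,-1, 0,0,0.12,0,0,0,-1, 0,0,0.14,0,0,0,-1]'
```

```text
clock: 10.05
tool_pos: [0.4537, -0.2289, 0.1452]
eef_rot: [0.982, 0.19, 0.0, 0.0]
force: [-0.2, -0.0, -1.5]
opening: 0.201
gripper_force: 58.8
```

```bash
python3 -m creep '[0.005,0.003,0.03,0,0,0,-1, 0.01,0.006,0.06,0,0,0,-1, 0.015,0.009,0.09,0,0,0,-1, 0.02,0.012,0.12,0,0,0,-1, 0.025,0.013,0.15,0,0,0,-1, 0.025,0.013,0.18,0,0,0,-1, 0.025,0.013,0.21,0,0,0,-1, 0.025,0.013,0.24,0,0,0,-1, 0.025,0.013,0.26,0,0,0,-1]'
```

```text
clock: 11.18
tool_pos: [0.4554, -0.229, 0.1296]
eef_rot: [0.982, 0.19, -0.0, -0.0]
force: [0.5, 0.6, -1.4]
opening: 0.203
gripper_force: 58.8
```

Free so far, with the foot about 2 mm above the lower bush. Now for the lower bore, in small steps.

```bash
python3 -m creep '[0,0,0.02,0,0,0,-1, 0,0,0.04,0,0,0,-1, 0,0,0.06,0,0,0,-1, 0,0,0.08,0,0,0,-1, 0,0,0.09,0,0,0,-1]'
```

```text
clock: 11.8
tool_pos: [0.4569, -0.2296, 0.1261]
eef_rot: [0.982, 0.19, 0.002, 0.001]
force: [0.6, 0.5, 8.8]
opening: 0.192
gripper_force: 60.3
```

```bash
python3 -c "
from h import *
o=manip.get_obs();print(o['tool_pos'],o['force'],o['wrist_torque'])"
python3 -m creep '[0.01,0.01,-0.01,0,0,0,-1, 0.015,0.015,-0.01,0,0,0,-1, 0.015,0.015,-0.01,0,0,0,-1]'
python3 -c "
from h import *
o=manip.get_obs();print(o['tool_pos'],o['force'],o['wrist_torque'])"
```

```text
[ 0.45694713 -0.22956745  0.12609068] [0.62213863 0.47831524 8.82424641] [ 0.30762779  0.04583914 -0.07058737]
clock: 12.18
tool_pos: [0.4576, -0.2298, 0.1262]
eef_rot: [0.982, 0.19, 0.001, 0.001]
force: [-0.1, 1.3, 6.1]
opening: 0.198
gripper_force: 59.9
[ 0.45761648 -0.22978991  0.12618005] [-0.06177922  1.27372627  6.1495173 ] [ 0.29134925  0.15913896 -0.02263077]
```

```bash
python3 -m creep '[0,-0.01,0,0,0,0,-1, 0,-0.02,0,0,0,0,-1, 0,-0.02,0,0,0,0,-1]'
python3 -c "
from h import *
o=manip.get_obs();print(o['tool_pos'],o['force'],o['wrist_torque'])"
python3 -m creep '[0,-0.01,0,0,0,0,-1, 0,-0.02,0,0,0,0,-1, 0,-0.02,0,0,0,0,-1]'
python3 -c "
from h import *
o=manip.get_obs();print(o['tool_pos'],o['force'],o['wrist_torque'])"
```

```text
clock: 12.55
tool_pos: [0.4574, -0.2291, 0.1263]
eef_rot: [0.982, 0.19, 0.001, 0.001]
force: [0.4, 0.2, 4.7]
opening: 0.202
gripper_force: 59.9
[ 0.45736156 -0.2290785   0.12626739] [0.3967547  0.15700521 4.67754497] [ 0.04456289 -0.0327791   0.00603357]
clock: 12.92
tool_pos: [0.457, -0.2282, 0.1263]
eef_rot: [0.982, 0.19, 0.001, 0.001]
force: [0.7, -0.9, 5.3]
opening: 0.19
gripper_force: 60.0
[ 0.45704546 -0.22820289  0.12631055] [ 0.72377822 -0.90988597  5.32552146] [-0.19049063 -0.06713729  0.02515003]
```

The foot is on the lower bush's face. I'll lift it slightly and feel the middle bore's walls to find where its centre lies.

```bash
cat > r.py <<'E'
from h import *
o=manip.get_obs();R=Ro.from_quat([.9818,.19,0,0]).as_matrix()
f=lambda v:np.round(R.T@v,3)
print("tool xy mm from (.454,-.229):",np.round((R.T@(o['tool_pos']-[.454,-.229,0]))[:2]*1000,2),"z",round(o['tool_pos'][2],4),"F",f(o['force']),"M",f(o['wrist_torque']))
E
python3 -m creep '[0,0,-0.06,0,0,0,-1, -0.02,0,-0.06,0,0,0,-1, -0.04,-0.01,-0.06,0,0,0,-1, -0.04,-0.01,-0.06,0,0,0,-1]'; python3 r.py
python3 -m creep '[0.02,0,0,0,0,0,-1, 0.04,0,0,0,0,0,-1, 0.04,0,0,0,0,0,-1]'; python3 r.py
python3 -m creep '[0.02,0,0,0,0,0,-1, 0.02,0,0,0,0,0,-1]'; python3 r.py
```

```text
clock: 13.42
tool_pos: [0.4531, -0.2277, 0.1282]
eef_rot: [0.982, 0.19, -0.0, -0.0]
force: [-0.1, -0.1, -0.8]
opening: 0.2
gripper_force: 58.7
tool xy mm from (.454,-.229): [-0.39 -1.55] z 0.1282 F [-0.101  0.022  0.799] M [-0.197  0.065  0.026]
clock: 13.8
tool_pos: [0.4554, -0.2266, 0.1284]
eef_rot: [0.982, 0.19, -0.0, -0.0]
force: [-0.9, 0.1, -1.2]
opening: 0.2
gripper_force: 58.8
tool xy mm from (.454,-.229): [ 2.24 -1.7 ] z 0.1284 F [-0.82  -0.467  1.231] M [-0.003  0.058  0.071]
clock: 14.05
tool_pos: [0.4566, -0.2262, 0.1285]
eef_rot: [0.982, 0.19, -0.0, -0.0]
force: [-0.5, 0.3, -1.0]
opening: 0.197
gripper_force: 58.8
tool xy mm from (.454,-.229): [ 3.48 -1.57] z 0.1285 F [-0.318 -0.419  0.961] M [-0.031  0.003  0.017]
```

```bash
python3 -m creep '[0.02,0,0,0,0,0,-1, 0.02,0,0,0,0,0,-1]'|sed -n 2p; python3 r.py
python3 -m creep '[0.02,0,0,0,0,0,-1, 0.02,0,0,0,0,0,-1]'|sed -n 2p; python3 r.py
python3 -m creep '[0.02,0,0,0,0,0,-1, 0.02,0,0,0,0,0,-1]'|sed -n 2p; python3 r.py
```

```text
tool_pos: [0.4578, -0.2259, 0.1285]
tool xy mm from (.454,-.229): [ 4.67 -1.5 ] z 0.1285 F [-0.419 -0.871  1.889] M [-0.075 -0.014 -0.025]
tool_pos: [0.4589, -0.2255, 0.1285]
tool xy mm from (.454,-.229): [ 5.82 -1.46] z 0.1285 F [-0.102  0.273  1.462] M [-0.155 -0.113 -0.002]
tool_pos: [0.46, -0.225, 0.1285]
tool xy mm from (.454,-.229): [ 7.02 -1.47] z 0.1285 F [-0.714  0.279  1.253] M [-0.089 -0.18  -0.03 ]
```

```bash
python3 -m creep '[-0.02,0,0,0,0,0,-1, -0.04,0,0,0,0,0,-1, -0.06,0,0,0,0,0,-1, -0.06,0,0,0,0,0,-1]'|sed -n 2p; python3 r.py
python3 -m creep '[-0.02,0,0,0,0,0,-1, -0.04,0,0,0,0,0,-1, -0.04,0,0,0,0,0,-1]'|sed -n 2p; python3 r.py
python3 -m creep '[-0.02,0,0,0,0,0,-1, -0.03,0,0,0,0,0,-1, -0.03,0,0,0,0,0,-1]'|sed -n 2p; python3 r.py
python3 -m creep '[-0.02,0,0,0,0,0,-1, -0.03,0,0,0,0,0,-1, -0.03,0,0,0,0,0,-1]'|sed -n 2p; python3 r.py
```

```text
tool_pos: [0.4565, -0.2262, 0.1285]
tool xy mm from (.454,-.229): [ 3.32 -1.64] z 0.1285 F [-0.536  0.195  2.263] M [ 0.02   0.019 -0.017]
tool_pos: [0.4543, -0.2272, 0.1285]
tool xy mm from (.454,-.229): [ 0.91 -1.56] z 0.1285 F [-0.254  0.091  0.292] M [-0.039 -0.012 -0.031]
tool_pos: [0.4528, -0.2279, 0.1285]
tool xy mm from (.454,-.229): [-0.76 -1.45] z 0.1285 F [-0.116  0.493  1.351] M [-0.033  0.115 -0.003]
tool_pos: [0.4511, -0.2286, 0.1285]
tool xy mm from (.454,-.229): [-2.57 -1.48] z 0.1285 F [1.028 1.176 1.044] M [-0.03   0.202  0.043]
```

```bash
python3 -m creep '[0.03,0,0,0,0,0,-1, 0.06,0,0,0,0,0,-1, 0.083,0,0,0,0,0,-1, 0.083,0,0,0,0,0,-1]'|sed -n 2p; python3 r.py
python3 -m creep '[0,0.02,0,0,0,0,-1, 0,0.04,0,0,0,0,-1, 0,0.04,0,0,0,0,-1]'|sed -n 2p; python3 r.py
python3 -m creep '[0,0.02,0,0,0,0,-1, 0,0.02,0,0,0,0,-1]'|sed -n 2p; python3 r.py
```

```text
tool_pos: [0.4556, -0.2266, 0.1284]
tool xy mm from (.454,-.229): [ 2.41 -1.65] z 0.1284 F [-0.239  0.419  0.102] M [0.021 0.057 0.034]
tool_pos: [0.4565, -0.2291, 0.1285]
tool xy mm from (.454,-.229): [2.33 1.02] z 0.1285 F [1.199 0.117 1.5  ] M [ 0.093 -0.01  -0.034]
tool_pos: [0.457, -0.2301, 0.1285]
tool xy mm from (.454,-.229): [2.33 2.14] z 0.1285 F [0.402 0.13  1.227] M [-0.001 -0.018 -0.011]
```

```bash
python3 -m creep '[0,-0.03,0,0,0,0,-1, 0,-0.06,0,0,0,0,-1, 0,-0.08,0,0,0,0,-1, 0,-0.08,0,0,0,0,-1]'|sed -n 2p; python3 r.py
python3 -m creep '[0,-0.02,0,0,0,0,-1, 0,-0.02,0,0,0,0,-1]'|sed -n 2p; python3 r.py
```

```text
tool_pos: [0.4553, -0.2257, 0.1286]
tool xy mm from (.454,-.229): [ 2.43 -2.53] z 0.1286 F [-0.301  1.129  2.258] M [-0.329  0.031 -0.039]
tool_pos: [0.455, -0.2248, 0.1286]
tool xy mm from (.454,-.229): [ 2.47 -3.5 ] z 0.1286 F [0.369 2.686 2.62 ] M [-0.658 -0.012  0.025]
```

Middle bore's centre felt at tool-frame (2.4, 0.3) mm. The lower bore should lie towards +x +y from there, so I'll try that.

```bash
python3 -m creep '[0,0.03,0,0,0,0,-1, 0.01,0.06,0,0,0,0,-1, 0.02,0.082,0,0,0,0,-1, 0.02,0.082,0,0,0,0,-1]'|sed -n 2p; python3 r.py
python3 -m creep '[0,0,0.015,0,0,0,-1, 0,0,0.03,0,0,0,-1, 0,0,0.045,0,0,0,-1, 0,0,0.06,0,0,0,-1, 0,0,0.065,0,0,0,-1]'|sed -n 1,2p; python3 r.py
```

```text
tool_pos: [0.4577, -0.2285, 0.1284]
tool xy mm from (.454,-.229): [3.61 0.94] z 0.1284 F [0.008 0.121 1.29 ] M [ 0.054  0.043 -0.011]
clock: 19.42
tool_pos: [0.4576, -0.2285, 0.1245]
tool xy mm from (.454,-.229): [3.52 0.93] z 0.1245 F [-0.67   1.035  2.083] M [ 0.008 -0.013  0.008]
```

It's through: z is below the earlier contact level and there is no force. I'll keep going down gently.

```bash
python3 -m creep '[0,0,0.02,0,0,0,-1, 0,0,0.04,0,0,0,-1, 0,0,0.06,0,0,0,-1, 0,0,0.08,0,0,0,-1, 0,0,0.1,0,0,0,-1]'|sed -n 1,2p; python3 r.py
python3 -m creep '[0,0,0.02,0,0,0,-1, 0,0,0.04,0,0,0,-1, 0,0,0.06,0,0,0,-1, 0,0,0.08,0,0,0,-1, 0,0,0.09,0,0,0,-1]'|sed -n 1,2p; python3 r.py
```

```text
clock: 20.05
tool_pos: [0.4577, -0.2286, 0.1185]
tool xy mm from (.454,-.229): [3.56 0.98] z 0.1185 F [-0.132  0.884  0.68 ] M [ 0.014  0.021 -0.029]
clock: 20.68
tool_pos: [0.4576, -0.2286, 0.1131]
tool xy mm from (.454,-.229): [3.54 0.96] z 0.1131 F [-0.316  0.056  1.544] M [-0.012  0.018  0.002]
```

```bash
python3 -m creep '[0,0,0.015,0,0,0,-1, 0,0,0.03,0,0,0,-1, 0,0,0.045,0,0,0,-1, 0,0,0.055,0,0,0,-1, 0,0,0.055,0,0,0,-1]'|sed -n 1,2p; python3 r.py
python3 -m creep '[0,0,0.01,0,0,0,-1, 0,0,0.02,0,0,0,-1, 0,0,0.02,0,0,0,-1]'|sed -n 1,2p; python3 r.py
```

```text
clock: 21.3
tool_pos: [0.4576, -0.2286, 0.1099]
tool xy mm from (.454,-.229): [3.54 0.95] z 0.1099 F [0.055 0.896 0.556] M [ 0.034  0.029 -0.032]
clock: 21.68
tool_pos: [0.4578, -0.2286, 0.1091]
tool xy mm from (.454,-.229): [3.65 1.08] z 0.1091 F [-0.448  0.152 -1.901] M [ 0.204 -0.128  0.012]
```

Flange is seated at z 0.109 with about 3 N on it, as expected. I'll release, rise and check.

```bash
python3 -m creep '[0,0,0,0,0,0,-0.5, 0,0,0,0,0,0,-0.3, 0,0,0,0,0,0,0, 0,0,0,0,0,0,0.2, 0,0,0,0,0,0,0.2, 0,0,-0.2,0,0,0,0.2, 0,0,-0.6,0,0,0,0.2, 0,0,-1.1,0,0,0,0.2, 0,0,-1.6,0,0,0,0.2, 0,0,-1.6,0,0,0,0.2, 0,0,-1.6,0,0,0,0.2]'
python3 - <<'E'
from h import *
o=manip.get_obs()
B={"side":(330,120,380,190),"top":(350,170,420,240),"wrist":(280,150,360,270)}
r={}
for n,b in B.items():
    im=imaging.grab_frame(n);cv2.imwrite(f"pics/end_{n}.png",im);r[n]=blob(im,[0,130,60],[9,255,255],b)[0]
    print(n,r[n])
p,e=tri(ray("top",r["top"][0][0]),ray("side",r["side"][0][0]));print(p,e)
def proj(n,X):
    c=imaging.camera_model(n);q=c["K"]@(c["R"]@X+c["t"]);return q[:2]/q[2]
for z in(.086,.118):print(proj("side",np.array([.4565,-.229,z])))
E
```

```text
clock: 23.05
tool_pos: [0.4575, -0.2285, 0.2045]
eef_rot: [0.982, 0.19, -0.0, -0.0]
force: [-0.5, 0.5, -0.3]
opening: 0.604
gripper_force: 0.0
side [(array([352.54913295, 159.04624277]), array([347, 151,  12,  18, 173], dtype=int32))]
top []
wrist [(array([321.31029186, 199.42857143]), array([308, 183,  27,  33, 651], dtype=int32))]Traceback (most recent call last):
  File "<stdin>", line 8, in <module>
IndexError: list index out of range
```

```bash
python3 - <<'E'
from h import *
def proj(n,X):
    c=imaging.camera_model(n);q=c["K"]@(c["R"]@X+c["t"]);return q[:2]/q[2]
for z in(.086,.102,.118):print(proj("side",np.array([.4560,-.2295,z])))
# same check on the start pose, where the grip's middle is known at z=.100
print("start: mid",proj("side",np.array([.512,.0935,.100])),"seen 227.3 222.6")
im=cv2.imread("pics/end_side.png");b,m=blob(im,[0,130,60],[9,255,255],(330,120,380,190))
ys=[y for y in range(150,171) if m[y].any()];xs=[np.where(m[y,330:380])[0].mean()+330 for y in ys];print(ys[0],ys[-1],np.round(xs,1))
h=cv2.cvtColor(im,cv2.COLOR_BGR2HSV)
for y in range(164,182,1):print(y,[tuple(int(v) for v in h[y,x]) for x in(346,353,360)])
E
```

```text
[351.75988436 166.55377219]
[352.00999967 159.58362419]
[352.26397048 152.50603204]
start: mid [226.45124238 223.38923949] seen 227.3 222.6
151 168 [352.5 353.  352.5 353.  353.  353.  353.  352.5 352.5 352.5 352.5 352.
 352.5 352.  352.  352.  352.5 352.5]
164 [(53, 6, 175), (0, 204, 136), (71, 89, 138)]
165 [(30, 1, 175), (0, 191, 108), (57, 15, 167)]
166 [(10, 4, 174), (0, 181, 72), (30, 4, 172)]
167 [(40, 4, 177), (1, 196, 138), (60, 2, 165)]
168 [(30, 4, 171), (1, 212, 137), (30, 3, 162)]
169 [(10, 4, 174), (4, 11, 160), (36, 8, 158)]
170 [(10, 6, 123), (45, 3, 168), (50, 7, 104)]
171 [(60, 19, 93), (0, 3, 149), (70, 74, 104)]
172 [(71, 102, 128), (0, 0, 104), (71, 105, 122)]
173 [(71, 107, 131), (70, 94, 122), (71, 106, 123)]
174 [(71, 104, 132), (70, 109, 129), (71, 109, 124)]
175 [(71, 105, 131), (70, 103, 129), (71, 104, 135)]
176 [(71, 106, 130), (70, 100, 133), (70, 100, 132)]
177 [(71, 104, 130), (71, 106, 128), (70, 106, 130)]
178 [(71, 101, 129), (71, 99, 129), (70, 105, 133)]
179 [(71, 105, 117), (71, 102, 128), (70, 99, 131)]
180 [(71, 106, 82), (71, 103, 131), (70, 106, 99)]
181 [(70, 96, 72), (71, 106, 130), (72, 112, 80)]
```

```bash
python3 -c "
from rig import manip
print(manip.close_job())"
```

```text
the job is handed in; nothing more can be done
None
```

The pin is through all three holes with its flange seated on the top plate (upright, within about 1 mm by the side camera). It is released and handed in after about 23 s; the highest pin force I read was about 10 N, and I never touched the tin, tape or hex key.

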